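# Gauge three end caps and sort out the blocked ones

## Task

Two of the three grey end caps have an old bush stuck inside and only one is clear: try them mouth down on the gauge pin, without forcing, to find out which. Leave the clear one pushed fully down on the pin, flush on the gauge's foot, and stand the two that will not go down upright in the steel tray. Do not shift or knock over the specimen cup, the lotion bottle or the small carton.

Things in the scene. Friction and masses are not known exactly. Their poses are not given: they have to be found in the camera images.
- gauge: plug gauge fixed to the trolley top: round steel foot 80 mm in diameter and 12 mm thick, with an upright pin 18 mm in diameter at its centre, tip 40 mm above the trolley top (28 mm above the foot, last 3 mm tapered). Origin at the centre of the foot's underside, z up along the pin. A clear cap slides right down on to the foot; a blocked one stops 14 to 16 mm above it. Never press it with over 40 N
- cap_a: grey plastic end cap, a cylinder 42 mm across and 62 mm high (a disc on top adds 1.5 mm), standing mouth down; 80 g or so; origin at the centre of its underside, z up through its closed top. Mouth: a 20 mm bore in the underside. All three look and weigh alike. In two a hidden bush stops the pin 12 to 14 mm up; the third is clear to 30 mm. Which is which changes from run to run
- cap_b: grey plastic end cap, a cylinder 42 mm across and 62 mm high (a disc on top adds 1.5 mm), standing mouth down; 80 g or so; origin at the centre of its underside, z up through its closed top. Mouth: a 20 mm bore in the underside. All three look and weigh alike. In two a hidden bush stops the pin 12 to 14 mm up; the third is clear to 30 mm. Which is which changes from run to run
- cap_c: grey plastic end cap, a cylinder 42 mm across and 62 mm high (a disc on top adds 1.5 mm), standing mouth down; 80 g or so; origin at the centre of its underside, z up through its closed top. Mouth: a 20 mm bore in the underside. All three look and weigh alike. In two a hidden bush stops the pin 12 to 14 mm up; the third is clear to 30 mm. Which is which changes from run to run
- tray: shallow steel instrument tray, 188 mm (its x) by 288 mm (its y), rim 28 mm high, fixed where it stands, floor 3 to 6 mm thick, flat within 65 mm (x) and 115 mm (y) of the origin; origin at the centre of its underside, z up. Both rejects stand in it
- specimen_cup: bystander: white specimen cup with a yellow screw lid, 62 mm in diameter, 64 mm high; origin at the centre of its underside
- lotion_bottle: bystander: white bottle with a lilac label and white cap, 37 mm in diameter, 102 mm high; origin at the centre of its underside
- small_carton: bystander: small blue and white carton, 40 x 62 x 34 mm; origin at the centre of its underside

How it is judged:
By the outcome, as a careful person would: the job done as asked, in the order asked, and still so for the second after the job is handed in, with the robot touching nothing.
It also fails if it takes over 72 s, if anything falls off the work surface, if the arm or the gripper's body presses on something with over 40 N, if the wrist force passes 120 N, or if a joint passes its speed limit or range.

## Robot

A 7-joint arm with a two-finger parallel gripper is mounted at the origin on a cart in front of the work surface, level with it; the furniture and walls round the work are solid. World frame = base frame: x ahead of the robot, y to its left, z up, the work surface at z = 0. Lengths are in mm, angles in rad, forces in N, time in s.
With the tool pointing down it reaches from about 400 to 875 mm from the base axis. Payload 6.5 kg.
Tool frame: the origin (TCP) lies between the finger pads; the fingertips stand 25 mm ahead of it and the grasp point (between the pads) lies 6 mm ahead of it; z points along the fingers, y is the line along which they close (so a half turn about z gives the same grasp; the last joint's range is limited). The gripper opens to 85 mm and grips with 20 to 120 N. Pads are 22 mm wide; open, the fingers measure 114 mm over their backs; the gripper's body (76 mm by 85 mm) begins 54 mm behind the grasp point. The pads swing forward as they close: fully open they stand 13 mm farther back than shut.
Start: joints at [1.07, 0.536, -0.004, 1.538, 0.003, 1.067, -0.071], TCP at [273.794, -589.514, 256.29] pointing down, gripper open.
Joint ranges: [-2.7, 2.7], [-0.37, 2.16], [-1.27, 1.26], [0.24, 2.4], [-1.31, 4.45], [0.19, 1.91], [-2.76, 2.76]. Speed limits (rad/s): [2.39, 2.39, 3.14, 3.14, 3.14, 3.14, 3.14].

## Interface

Orientations are given as a unit quaternion [w, x, y, z].
In Python, from cell import state, capture, sign_off, recognise, trace gives the robot as it stands.
- The arm moves only by the tool carry_out, never from a script. Its argument "targets" is a list of rows, each a list of 7 numbers: the shift along the tool's x, y, z in a scale on which 1.0 is 500 mm, then the turn, a rotation vector about the tool's x, y, z in parts of the range, where 1.0 means 90 degrees, then the opening, from 0 (shut) to 1 (fully open). In form: [[x, y, z, wx, wy, wz, claw], ...]. A call has 1 to 10 rows; each row is the pose to reach, as a shift and turn from the pose commanded when the call began, along the tool's axes at that moment; what a row does not reach only later rows make up. A row lasts 1/12 s, in which the tool goes at most 41.7 mm and 7.16 degrees, less where a joint would pass 70% of its speed; a pose out of reach is approached as far as the arm can. No shift or turn number may pass 1 either way. A call with a gripper value outside its range is refused whole. The fingers move at their own pace and stop on an object; "newtons" is the grip in N (left out, the last holds). Time passes only in rows, so rows that repeat a pose let the fingers close. It gives the time, the measured TCP pose, the force, the opening and the grip force at its end, in the units of the state.
- state(): the state, without advancing time (a new reading comes with each control period).
- capture(name): name is "scene" or "side" or "wrist"; returns a dict with "image" (420x560x3 uint8, blue, green, red), "camera_matrix" (3x3 intrinsics, pixels), "k1" (the pictures are not rectified: a ray, as slopes to the right and down, at radius r is drawn at 1 + k1 r^2 times it, then the intrinsics apply), "eye" and "rotation" of the camera in the world; the wrist camera has in their place "T_tool_cam" (4x4, takes a point from camera to tool coordinates, whose origin is the TCP and whose axes are the flange's). Camera axes: x right, y up, looking along -z (the intrinsics and any distortion apply to the point x, -y, -z); pixel columns grow to the right and rows downward; lengths in mm; the calibration is good to about 2 mm. A picture is of the moment at which its call begins: read the wrist's pose just before it. There is no depth.
- sign_off(): hands the job in; it is judged then, once.
Trained networks look in the newest picture that a camera, given by its name, has taken for a name from the list of things; names that differ only in an ending like _2 or _b are one class to them, and where a whole thing is asked for, a point or a joint stands for the part that bears it (a point fixed in the world has none). Each returns a list of dicts, best first, with "confidence" (0 to 1); they miss things now and then, are a little off and sometimes report something else, mostly with a low value. They report only what shows in the picture. A call takes as long as a camera call.
- recognise(camera, query): "position" ([x, y, z] in mm, in world coordinates, good to about 4 mm: the middle of the surface that is visible of it).
- trace(camera, query): "pixels" (420x560 bool, what is visible of it).
The state is a dict: "t": time; "joints": joint angles; "qd": joint speeds; "joint_efforts": joint torques, N m; "tcp_pos": TCP position; "tool_rot": TCP orientation; "wrist_force": force on the tool from outside, world axes, zero at the start; "ft_torque": the same for the moment, N m; "gripper_width": finger opening in mm; "gripper_force": force on a finger pad.
Only numpy, scipy, OpenCV 4.12 (cv2) and the standard library are available. Lean on these libraries where they do the work, as an engineer would, in place of code of your own. Each camera call takes 0.05 s, during which the arm holds its last target. There are 200 camera calls.

## Working session

There is one attempt and no reset: what is moved stays moved. The work goes in short steps, Python scripts to look and compute and a tool call to move; the robot and the scene stay as the last step left them, time stands still between calls to the robot, and variables do not carry over. Pictures are saved under pics/ and viewed, at most 10 in all, crops included, and the job is handed in when it is done.

Besides the shell and the picture viewer there is one more tool, called after "Emit:" as name(argument=value, ...) on one line, values as JSON. carry_out: Moves the arm, as the interface text tells. Its arguments: {"type":"object","properties":{"targets":{"type":"array","items":{"type":"array","items":{"type":"number"}}},"newtons":{"type":"number"}},"required":["targets"]}

```bash
mkdir -p pics; ls; cat > h.py <<'E'
import numpy as np,cv2
from cell import state,capture,sign_off,recognise,trace
def ray(c,u,v):
    K=c["camera_matrix"];d=cv2.undistortPoints(np.array([[[u,v]]],float),np.array(K),np.array([c["k1"],0,0,0,0.]))[0,0]
    r=np.array(c["rotation"])@np.array([d[0],-d[1],-1.]);return np.array(c["eye"]),r
def atz(c,u,v,z):
    e,r=ray(c,u,v);return e+r*(z-e[2])/r[2]
def px(c,P):
    R=np.array(c["rotation"]);p=R.T@(np.array(P,float)-c["eye"]);q=np.array([p[0]/-p[2],-p[1]/-p[2]]);q=q*(1+c["k1"]*(q@q));K=np.array(c["camera_matrix"]);return q*[K[0,0],K[1,1]]+K[:2,2]
E
python3 - <<'E'
from h import *
s=state();print(s)
for n in("scene","side"):
    c=capture(n);cv2.imwrite(f"pics/{n}0.png",c["image"]);print(n,c["eye"],c["k1"])
    for q in("cap_a","gauge","tray","specimen_cup","lotion_bottle","small_carton"):
        print(q,[(np.round(r["position"]).tolist(),round(r["confidence"],2)) for r in recognise(n,q)])
E
```

```text
pics
{'t': 0.0, 'joints': array([ 1.06984127,  0.53714831, -0.00444893,  1.53887557,  0.0026045 ,
        1.06730794, -0.07120452]), 'qd': array([-0.00231499, -0.00031686,  0.00065869, -0.00090203, -0.00227685,
       -0.00137886,  0.00072754]), 'joint_efforts': array([-1.21920112e-05, -5.83416402e+01,  1.04840934e+00, -2.59105325e+01,
        1.22073383e-02,  9.44737752e-03, -1.34196910e-05]), 'tcp_pos': array([ 273.51336549, -588.99981365,  255.42358226]), 'tool_rot': array([-8.30461985e-04,  9.76457565e-01,  2.15707839e-01, -2.47957338e-04]), 'wrist_force': array([0.1407754 , 0.19601484, 0.07655066]), 'ft_torque': array([-0.01753957,  0.03539502,  0.00322698]), 'gripper_force': 0.0, 'gripper_width': 85.32973986229031}
scene [-184.52692337  625.82583877  639.5075364 ] -0.07669218554295174
cap_a [([442.0, -283.0, 45.0], 0.8), ([446.0, -170.0, 41.0], 0.68), ([450.0, -79.0, 46.0], 0.65)]
gauge [([445.0, 59.0, 9.0], 0.66)]
tray [([500.0, 410.0, -1.0], 0.73), ([447.0, -172.0, 40.0], 0.48)]
specimen_cup [([560.0, -134.0, 48.0], 0.59)]
lotion_bottle [([590.0, -261.0, 54.0], 0.7)]
small_carton [([650.0, 229.0, 25.0], 0.83)]
side [117.77567316 878.41566323 812.40267064] -0.15645361698898833
cap_a [([457.0, -74.0, 40.0], 0.86), ([447.0, -171.0, 42.0], 0.65), ([449.0, -286.0, 37.0], 0.62)]
gauge [([449.0, 57.0, 11.0], 0.73)]
tray [([488.0, 403.0, 4.0], 0.97)]
specimen_cup [([570.0, -130.0, 58.0], 0.78)]
lotion_bottle [([597.0, -260.0, 61.0], 0.66)]
small_carton []
```

```bash
python3 - <<'E'
import cv2,numpy as np
a=cv2.imread("pics/scene0.png");b=cv2.imread("pics/side0.png")
cv2.imwrite("pics/s0.png",cv2.resize(a,(800,600),interpolation=cv2.INTER_CUBIC))
E
```

```text
(no output)
```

View pics/scene0.png

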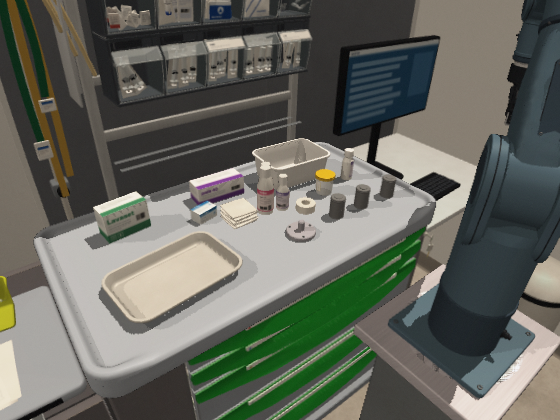

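View pics/side0.png

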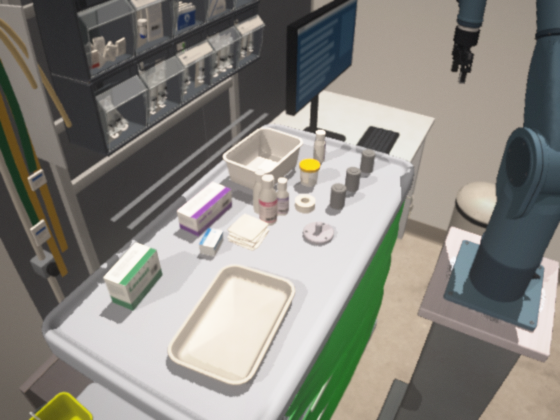

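The scene view shows three caps in a row (scene pixels about (337,206), (362,196), (388,187)), the gauge at (301,231) and the tray at (172,277). The side view agrees with the network positions. Next I'll move above the row, with the tool turned so the fingers close along world x.

The rows are not in the units I measure in: shifts go in shares of 500 mm and turns go in shares of 90 degrees. I convert before sending: 330 mm / 500 = 0.66, -300 mm / 500 = -0.6, -65.1 degrees / 90 = -0.7233.

Emit:
carry_out(targets=[[0.66,-0.6,-0.1,0,0,-0.7233,1],[0.66,-0.6,-0.1,0,0,-0.7233,1],[0.66,-0.6,-0.1,0,0,-0.7233,1],[0.66,-0.6,-0.1,0,0,-0.7233,1],[0.66,-0.6,-0.1,0,0,-0.7233,1],[0.66,-0.6,-0.1,0,0,-0.7233,1],[0.66,-0.6,-0.1,0,0,-0.7233,1],[0.66,-0.6,-0.1,0,0,-0.7233,1],[0.66,-0.6,-0.1,0,0,-0.7233,1],[0.66,-0.6,-0.1,0,0,-0.7233,1]])

```text
t: 1.53
tcp_pos: [434.7, -206.0, 303.3]
tool_rot: [0.0, 0.705, 0.709, -0.0]
wrist_force: [0.5, -0.4, -0.9]
gripper_width: 85.5
gripper_force: 0.0
```

```bash
cat >> h.py <<'E'
from scipy.spatial.transform import Rotation as Ro
def wrist():
    s=state();c=capture("wrist");q=s["tool_rot"];R=Ro.from_quat([q[1],q[2],q[3],q[0]]).as_matrix()
    T=np.array(c["T_tool_cam"]);c["rotation"]=R@T[:3,:3];c["eye"]=R@T[:3,3]+s["tcp_pos"];c["s"]=s;return c
def capfit(c,cam,p0):
    # silhouette centre fit: maximise IoU of cylinder projection vs mask
    pass
E
python3 - <<'E'
from h import *
c=wrist();cv2.imwrite("pics/w1.png",c["image"]);print(c["s"]["tcp_pos"],c["s"]["tool_rot"],c["eye"],c["rotation"].round(2).tolist())
for q in("cap_a","gauge","specimen_cup"):
    print(q,[(np.round(r["position"]).tolist(),round(r["confidence"],2)) for r in recognise("wrist",q)])
for P in [(455,-78,63.5),(452,-171,63.5),(452,-284,63.5)]:print(px(c,P))
E
```

```text
[ 434.69676112 -206.03734895  303.29101383] [ 4.51261365e-04  7.04787924e-01  7.09417914e-01 -3.76732753e-05] [ 434.35126575 -130.73363101  420.2448889 ] [[1.0, -0.01, -0.0], [0.01, 0.96, 0.3], [0.0, -0.3, 0.96]]
cap_a [([462.0, -96.0, 63.0], 0.8), ([446.0, -288.0, 61.0], 0.7), ([452.0, -183.0, 65.0], 0.61)]
gauge [([446.0, -289.0, 62.0], 0.45)]
specimen_cup [([572.0, -148.0, 66.0], 0.88)]
[299.16177431  37.2925452 ]
[293.84997937 140.27685735]
[291.70418579 246.50881495]
```

View pics/w1.png

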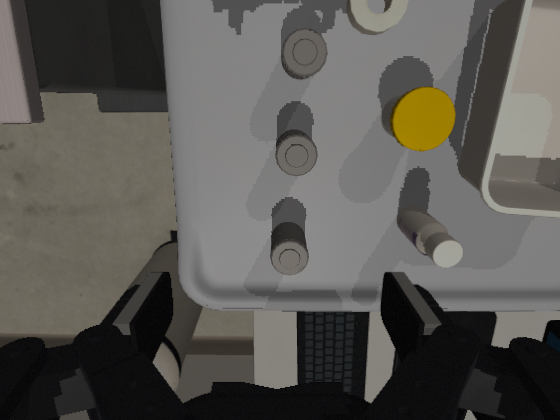

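The three top discs are at (305,51), (296,156) and (290,258), and the network agrees. The wrist view is from above, so I'll convert these at z = 63.5 and fit the discs more finely.

```bash
python3 - <<'E'
from h import *
c=wrist()
for u,v in [(305,51),(296,156),(290,258)]:
    print(atz(c,u,v,63.5).round(1))
# edge-based: cap masks
for r in trace("wrist","cap_a"):
    m=r["pixels"];ys,xs=np.nonzero(m);print(round(r["confidence"],2),xs.min(),xs.max(),ys.min(),ys.max(),m.sum())
for n in("scene","side"):
    c=capture(n);
    for q in("gauge","tray"):
        for r in trace(n,q)[:1]:
            ys,xs=np.nonzero(r["pixels"]);print(n,q,r["confidence"],xs.min(),xs.max(),ys.min(),ys.max(),atz(c,(xs.min()+xs.max())/2,(ys.min()+ys.max())/2,12).round(1))
E
```

```text
[461.1 -90.7  63.5]
[ 454.6 -187.6   63.5]
[ 450.1 -298.5   63.5]
0.95 281 326 27 77 1852
0.84 275 317 129 174 1531
0.76 271 308 221 273 1635Traceback (most recent call last):
  File "<stdin>", line 12, in <module>
  File "h.py", line 7, in atz
    e,r=ray(c,u,v);return e+r*(z-e[2])/r[2]
        ~~~^^^^^^^
  File "h.py", line 5, in ray
    r=np.array(c["rotation"])@np.array([d[0],-d[1],-1.]);return np.array(c["eye"]),r
      ~~~~~~~~~~~~~~~~~~~~~~~^~~~~~~~~~~~~~~~~~~~~~~~~~~
ValueError: matmul: Input operand 1 has a mismatch in its core dimension 0, with gufunc signature (n?,k),(k,m?)->(n?,m?) (size 3 is different from 4)
```

Converted, 280 mm / 500 = 0.56, 40 mm / 500 = 0.08.

Emit:
carry_out(targets=[[0.56,0.02,0.08,0,0,0,1],[0.56,0.02,0.08,0,0,0,1],[0.56,0.02,0.08,0,0,0,1],[0.56,0.02,0.08,0,0,0,1],[0.56,0.02,0.08,0,0,0,1],[0.56,0.02,0.08,0,0,0,1],[0.56,0.02,0.08,0,0,0,1],[0.56,0.02,0.08,0,0,0,1],[0.56,0.02,0.08,0,0,0,1]])

```text
t: 2.68
tcp_pos: [444.2, 73.0, 262.4]
tool_rot: [-0.0, 0.706, 0.708, -0.0]
wrist_force: [0.1, -0.1, -0.2]
gripper_width: 85.0
gripper_force: 0.0
```

```bash
python3 - <<'E'
s=open("h.py").read()
s=s.replace('''def ray(c,u,v):
''','''def fix(c):
    q=np.array(c["rotation"])
    if q.shape==(4,):c["rotation"]=Ro.from_quat([q[1],q[2],q[3],q[0]]).as_matrix()
    return c
def ray(c,u,v):
    fix(c)
''').replace("def px(c,P):\n","def px(c,P):\n    fix(c);").replace('''def capfit(c,cam,p0):
    # silhouette centre fit: maximise IoU of cylinder projection vs mask
    pass
''','')
open("h.py","w").write(s)
E
python3 - <<'E'
from h import *
c=wrist();cv2.imwrite("pics/w2.png",c["image"]);print(c["s"]["tcp_pos"],c["s"]["wrist_force"])
for q in("gauge","tray","specimen_cup","cap_a","small_carton"):
    print(q,[(np.round(r["position"]).tolist(),round(r["confidence"],2)) for r in recognise("wrist",q)])
for n in("scene","side"):
    d=capture(n)
    for q in("gauge","tray"):
        for r in trace(n,q)[:1]:
            ys,xs=np.nonzero(r["pixels"]);print(n,q,r["confidence"],xs.min(),xs.max(),ys.min(),ys.max(),atz(d,(xs.min()+xs.max())/2,(ys.min()+ys.max())/2,12).round(1))
E
```

```text
[444.15433744  72.98026131 262.37535092] [ 0.12612032 -0.14961873 -0.15937604]
gauge [([451.0, 52.0, 10.0], 0.69)]
tray []
specimen_cup [([560.0, -132.0, 52.0], 0.88)]
cap_a [([459.0, -76.0, 60.0], 0.78), ([450.0, -167.0, 29.0], 0.63)]
small_carton [([658.0, 213.0, 29.0], 0.55)]
scene gauge 0.93 286 315 219 241 [449.   50.9  12. ]
scene tray 0.92 101 242 231 322 [483.6 402.7  12. ]
side gauge 0.85 303 333 223 244 [449.1  57.1  12. ]
side tray 0.94 167 294 265 384 [489.4 405.8  12. ]
```

View pics/w2.png

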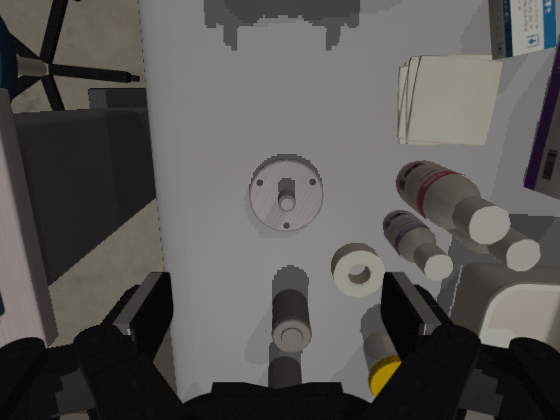

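The gauge shows pin tip at about (287,203) and foot disc centre at about (287,192). The first cap's disc is at (291,334).

```bash
python3 - <<'E'
from h import *
c=wrist()
print("tip",atz(c,287,203.5,40).round(1),"cap",atz(c,291,335,63.5).round(1))
m=[r for r in trace("wrist","gauge")][0]["pixels"].astype(np.uint8)
ct=max(cv2.findContours(m,0,2)[0],key=cv2.contourArea);print(cv2.fitEllipse(ct))
P=np.array([atz(c,*p[0],12)[:2] for p in ct]);print("foot",cv2.minEnclosingCircle(P.astype(np.float32)))
cv2.imwrite("pics/z.png",cv2.resize(c["image"][140:360,220:400],None,fx=3.3,fy=2.7,interpolation=cv2.INTER_CUBIC)) if 0 else cv2.imwrite("pics/z.png",cv2.resize(c["image"][150:350,230:350],None,fx=3,fy=3,interpolation=cv2.INTER_CUBIC))
E
```

```text
tip [455.   47.2  40. ] cap [459.6 -88.   63.5]
((285.6169738769531, 193.52578735351562), (72.96151733398438, 73.82453155517578), 69.91983795166016)
foot ((454.0653076171875, 48.77503204345703), 40.476165771484375)
```

View pics/z.png

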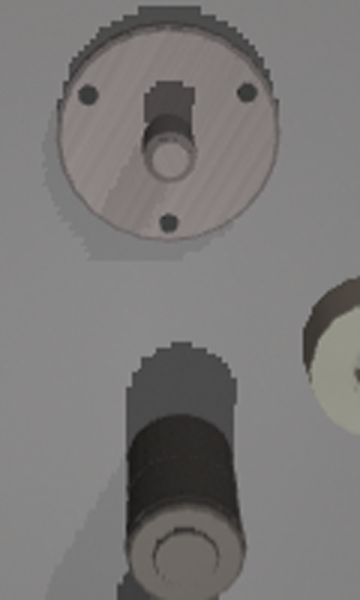

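Converted, -162 mm / 500 = -0.324, 102 mm / 500 = 0.204.

Emit:
carry_out(targets=[[-0.324,0.032,0.204,0,0,0,1],[-0.324,0.032,0.204,0,0,0,1],[-0.324,0.032,0.204,0,0,0,1],[-0.324,0.032,0.204,0,0,0,1],[-0.324,0.032,0.204,0,0,0,1],[-0.324,0.032,0.204,0,0,0,1],[-0.324,0.032,0.204,0,0,0,1],[-0.324,0.032,0.204,0,0,0,1]])

```text
t: 4.05
tcp_pos: [460.7, -88.8, 161.0]
tool_rot: [-0.0, 0.707, 0.707, 0.0]
wrist_force: [-0.4, 0.2, 0.3]
gripper_width: 85.4
gripper_force: 0.0
```

```bash
cat >> h.py <<'E'
def disc(c,u,v,r=30,name=None):
    # find disc circle on a cap top near pixel: Hough in enlarged crop
    u,v=int(u),int(v);g=cv2.cvtColor(c["image"],6)[max(v-r,0):v+r,max(u-r,0):u+r];k=6
    G=cv2.resize(g,None,fx=k,fy=k,interpolation=cv2.INTER_CUBIC)
    return G
def show(c,u,v,r,name):
    u,v=int(u),int(v);g=c["image"][max(v-r,0):v+r,max(u-r,0):u+r]
    cv2.imwrite(name,cv2.resize(g,(600,int(600*g.shape[0]/g.shape[1])),interpolation=cv2.INTER_CUBIC));print("crop origin",max(u-r,0),max(v-r,0),"scale",600/g.shape[1])
E
python3 - <<'E'
from h import *
c=wrist();print(c["s"]["tcp_pos"]);u,v=px(c,(460,-89,63.5));print(u,v);show(c,u,v,60,"pics/w3.png")
for r in trace("wrist","cap_a"):
    ct=max(cv2.findContours(r["pixels"].astype(np.uint8),0,2)[0],key=cv2.contourArea);x,y,w,h=cv2.boundingRect(ct);print(x,y,w,h)
E
```

```text
[460.67067372 -88.84227217 161.04135515]
274.91755974837173 222.25601470992237
crop origin 214 162 scale 5.0
239 282 58 89
243 171 66 81
```

View pics/w3.png

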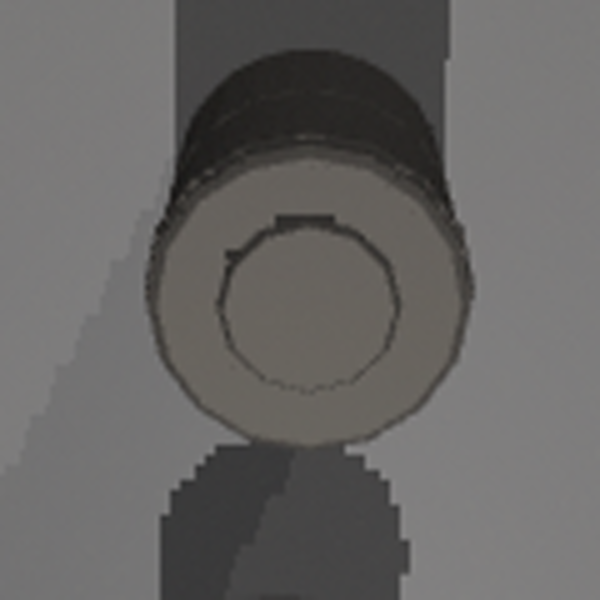

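Converted, 113 mm / 500 = 0.226, 80 mm / 500 = 0.16.

Emit:
carry_out(targets=[[-0.002,0,0.08,0,0,0,1],[-0.002,0,0.16,0,0,0,1],[-0.002,0,0.226,0,0,0,1],[-0.002,0,0.226,0,0,0,1],[-0.002,0,0.226,0,0,0,0],[-0.002,0,0.226,0,0,0,0],[-0.002,0,0.226,0,0,0,0],[-0.002,0,0.226,0,0,0,0],[-0.002,0,0.226,0,0,0,0],[-0.002,0,0.226,0,0,0,0]], newtons=30)

```text
t: 4.98
tcp_pos: [461.9, -91.0, 49.7]
tool_rot: [0.002, 0.707, 0.707, 0.001]
wrist_force: [-0.7, 1.7, 10.4]
gripper_width: 41.6
gripper_force: 30.8
```

```bash
python3 -c "
from h import *
s=state();print(s['t'],s['tcp_pos'],s['wrist_force'],s['gripper_width'],s['gripper_force'])"
```

```text
4.9833 [461.94364902 -91.00972492  49.71010591] [-0.73965915  1.73321221 10.38602284] 41.55743055172185 30.823858380317688
```

Converted, 137 mm / 500 = 0.274, 115 mm / 500 = 0.23.

Emit:
carry_out(targets=[[0,0,-0.05,0,0,0,0],[0,0,-0.12,0,0,0,0],[0.08,-0.003,-0.14,0,0,0,0],[0.16,-0.006,-0.14,0,0,0,0],[0.23,-0.01,-0.14,0,0,0,0],[0.274,-0.012,-0.14,0,0,0,0],[0.274,-0.012,-0.14,0,0,0,0],[0.274,-0.012,-0.14,0,0,0,0],[0.274,-0.012,-0.14,0,0,0,0]])

```text
t: 5.73
tcp_pos: [454.5, 45.2, 118.2]
tool_rot: [0.001, 0.707, 0.707, -0.0]
wrist_force: [-0.4, 0.6, -0.7]
gripper_width: 41.6
gripper_force: 31.1
```

```bash
python3 - <<'E'
from h import *
c=wrist();s=c["s"];print(s['t'],s['tcp_pos'],s['wrist_force'],s['gripper_width'],s['gripper_force'])
cv2.imwrite("pics/w4.png",c["image"]);p=s["tcp_pos"]
print(px(c,(p[0],p[1],p[2]+15)),px(c,(454.8,47.5,40)),px(c,(454.8,47.5,12)))
E
```

```text
5.7333 [454.4695039   45.16125819 118.21112123] [-0.35244877  0.62051558 -0.68720064] 41.63979202722857 31.104687452316284
[275.83900075 333.45522099] [276.5143971  229.04740746] [276.46710817 214.01544072]
```

View pics/w4.png

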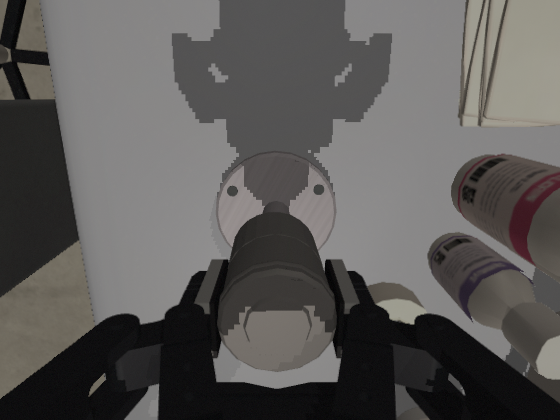

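The cap is held and the pin shows behind it at about (276,208), with the foot's top edge at row 151. The cap top is centred at about x = 277, so x is aligned. I'll check y numerically.

```bash
python3 - <<'E'
from h import *
for i in range(3):
    c=wrist();s=c["s"];print(s['t'],s['tcp_pos'],s['wrist_force'])
p=s["tcp_pos"]
a=np.linspace(0,2*np.pi,90)
def circ(x,y,z,r):return np.array([px(c,(x+r*np.cos(t),y+r*np.sin(t),z)) for t in a])
g=circ(454.8,47.5,12,40);print("foot pred",g.min(0),g.max(0))
k=circ(p[0],p[1],p[2]+14,21);b=circ(p[0],p[1],p[2]-48,21);print("captop pred",k.min(0),k.max(0),"capbot",b.min(0),b.max(0))
for q in("gauge","cap_a"):
  for r in trace("wrist",q):
    ys,xs=np.nonzero(r["pixels"]);print(q,r["confidence"],xs.min(),xs.max(),ys.min(),ys.max())
E
```

```text
5.7833 [454.43623877  44.68001406 118.02901331] [-0.4120888   0.40277731 -0.88183296]
5.8333 [454.43312138  44.58932378 117.90814615] [ 0.97197175 -0.57882857 -1.43326344]
5.8833 [454.3790164   44.6184309  117.80645887] [ 0.6987923   0.19324078 -0.88510959]
foot pred [215.32916031 152.03230508] [338.06616687 268.92801357]
captop pred [213.41355359 275.61356707] [338.20155977 381.72222245] capbot [234.04769777 214.78107809] [317.90145558 291.69043537]
gauge 0.81 216 336 150 248
cap_a 0.79 217 337 211 372
```

```bash
python3 - <<'E'
from h import *
c=wrist();p=c["s"]["tcp_pos"];print(p)
a=np.linspace(0,2*np.pi,90)
def circ(x,y,z,r):return np.array([px(c,(x+r*np.cos(t),y+r*np.sin(t),z)) for t in a])
for dz in(9,11,12.5,14):
  for dy in(0,1,2,3):
    k=circ(p[0],p[1]+dy,p[2]+dz,21);b=circ(p[0],p[1]+dy,p[2]+dz-62,21);print(dz,dy,k.min(0).round(1),k.max(0).round(1),b.min(0).round(1))
g=cv2.cvtColor(c["image"],6)
print("col277",g[200:300:2,277],"bottom",g[355:385,277]);print("row315",g[315,205:225],g[315,330:345])
print("col250 foot top",g[140:165,277])
E
```

```text
[454.30573559  45.28217925 117.6688674 ]
9 0 [215.8 268.5] [335.9 371.5] [235.2 211.7]
9 1 [215.6 265.7] [336.  369.3] [235.1 209.8]
9 2 [215.5 263. ] [336.1 367.1] [235.  207.8]
9 3 [215.3 260.2] [336.3 364.9] [234.9 205.9]
11 0 [214.9 271.2] [336.8 375.5] [234.7 212.9]
11 1 [214.7 268.5] [336.9 373.3] [234.7 211. ]
11 2 [214.5 265.7] [337.1 371. ] [234.6 209. ]
11 3 [214.4 262.9] [337.2 368.8] [234.5 207.1]
12.5 0 [214.1 273.4] [337.5 378.6] [234.4 213.9]
12.5 1 [214.  270.6] [337.6 376.3] [234.3 211.9]
12.5 2 [213.8 267.8] [337.8 374.1] [234.3 209.9]
12.5 3 [213.6 264.9] [337.9 371.8] [234.2 208. ]
14 0 [213.4 275.6] [338.2 381.7] [234.1 214.8]
14 1 [213.2 272.8] [338.4 379.5] [234.  212.8]
14 2 [213.1 269.9] [338.5 377.2] [233.9 210.9]
14 3 [212.9 267.1] [338.7 374.9] [233.8 208.9]
col277 [79 64 65 65 64 66 51 47 47 46 47 46 47 48 47 47 47 49 46 48 47 47 48 47
 47 47 47 48 48 47 46 54 51 46 60 65 65 61 58 58 58 58 58 58 57 58 57 58
 57 58] bottom [112 106 109 111 112 111 111 111 111 104 102 101 102 101 101 102  93 136
 139 139 140 140 140 139 139 139 139 138 138 138]
row315 [14 16 13 13 14 16 18 17 18 16  8  9 10 46 47 47 49 53 57 58] [57 58 55 50 42 44 33  5  6 14 16 15 14 13 13]
col250 foot top [83 82 83 83 83 82 83 82 82 83 82 70 67 82 85 84 80 77 77 78 79 79 80 79
 80]
```

Converted, 31 mm / 500 = 0.062, 29 mm / 500 = 0.058.

Emit:
carry_out(targets=[[0.004,0,0.02,0,0,0,0],[0.004,0,0.04,0,0,0,0],[0.004,0,0.048,0,0,0,0],[0.004,0,0.054,0,0,0,0],[0.004,0,0.058,0,0,0,0],[0.004,0,0.062,0,0,0,0],[0.004,0,0.062,0,0,0,0]])

```text
t: 6.67
tcp_pos: [454.2, 48.1, 86.4]
tool_rot: [-0.0, 0.707, 0.707, -0.0]
wrist_force: [1.1, -0.5, -1.5]
gripper_width: 41.4
gripper_force: 31.2
```

Converted, 4 mm / 500 = 0.008, 3 mm / 500 = 0.006.

Emit:
carry_out(targets=[[0,0,0.002,0,0,0,0],[0,0,0.004,0,0,0,0],[0,0,0.006,0,0,0,0],[0,0,0.008,0,0,0,0],[0,0,0.008,0,0,0,0]])

```text
t: 7.08
tcp_pos: [454.3, 48.1, 82.6]
tool_rot: [0.0, 0.707, 0.707, -0.0]
wrist_force: [0.3, -0.9, -1.4]
gripper_width: 41.1
gripper_force: 31.2
```

Converted, 5 mm / 500 = 0.01, 4 mm / 500 = 0.008.

Emit:
carry_out(targets=[[0,0,0.002,0,0,0,0],[0,0,0.004,0,0,0,0],[0,0,0.006,0,0,0,0],[0,0,0.008,0,0,0,0],[0,0,0.01,0,0,0,0],[0,0,0.01,0,0,0,0]])

```text
t: 7.58
tcp_pos: [454.3, 48.1, 77.5]
tool_rot: [0.0, 0.707, 0.707, -0.0]
wrist_force: [0.5, -1.5, -1.1]
gripper_width: 41.3
gripper_force: 31.2
```

Converted, 3 mm / 500 = 0.006, 2 mm / 500 = 0.004.

Emit:
carry_out(targets=[[0,0,0.002,0,0,0,0],[0,0,0.004,0,0,0,0],[0,0,0.006,0,0,0,0],[0,0,0.006,0,0,0,0]])

```text
t: 7.92
tcp_pos: [454.3, 48.1, 74.5]
tool_rot: [-0.0, 0.707, 0.707, -0.0]
wrist_force: [0.2, -1.4, -1.0]
gripper_width: 41.1
gripper_force: 31.2
```

Converted, 4 mm / 500 = 0.008, 3 mm / 500 = 0.006.

Emit:
carry_out(targets=[[0,0,0.002,0,0,0,0],[0,0,0.004,0,0,0,0],[0,0,0.006,0,0,0,0],[0,0,0.008,0,0,0,0],[0,0,0.008,0,0,0,0]])

```text
t: 8.33
tcp_pos: [454.3, 48.2, 70.5]
tool_rot: [-0.0, 0.707, 0.707, -0.0]
wrist_force: [0.5, -2.0, -0.9]
gripper_width: 41.5
gripper_force: 31.2
```

Converted, 6 mm / 500 = 0.012, 5 mm / 500 = 0.01.

Emit:
carry_out(targets=[[0,0,0.002,0,0,0,0],[0,0,0.004,0,0,0,0],[0,0,0.006,0,0,0,0],[0,0,0.008,0,0,0,0],[0,0,0.01,0,0,0,0],[0,0,0.012,0,0,0,0],[0,0,0.012,0,0,0,0]])

```text
t: 8.92
tcp_pos: [454.3, 48.1, 64.5]
tool_rot: [-0.0, 0.707, 0.707, -0.0]
wrist_force: [1.2, -1.3, -0.4]
gripper_width: 41.3
gripper_force: 31.2
```

Converted, 2.5 mm / 500 = 0.005, 2 mm / 500 = 0.004.

Emit:
carry_out(targets=[[0,0,0.001,0,0,0,0],[0,0,0.002,0,0,0,0],[0,0,0.003,0,0,0,0],[0,0,0.004,0,0,0,0],[0,0,0.005,0,0,0,0],[0,0,0.005,0,0,0,0]])

```text
t: 9.42
tcp_pos: [454.3, 48.2, 62.1]
tool_rot: [0.0, 0.707, 0.707, -0.0]
wrist_force: [-0.1, -1.6, 0.4]
gripper_width: 41.7
gripper_force: 31.2
```

Converted, 2 mm / 500 = 0.004, 1.5 mm / 500 = 0.003.

Emit:
carry_out(targets=[[0,0,0.001,0,0,0,0],[0,0,0.002,0,0,0,0],[0,0,0.003,0,0,0,0],[0,0,0.004,0,0,0,0],[0,0,0.004,0,0,0,0]])

```text
t: 9.83
tcp_pos: [454.2, 48.1, 61.2]
tool_rot: [0.0, 0.707, 0.707, -0.0]
wrist_force: [-5.4, -2.3, 18.8]
gripper_width: 41.4
gripper_force: 29.7
```

Converted, -100 mm / 500 = -0.2, -70 mm / 500 = -0.14.

Emit:
carry_out(targets=[[0,0,-0.001,0,0,0,0],[0,0,-0.001,0,0,0,1],[0,0,-0.001,0,0,0,1],[0,0,-0.001,0,0,0,1],[0,0,-0.001,0,0,0,1],[0,0,-0.001,0,0,0,1],[0,0,-0.06,0,0,0,1],[0,0,-0.14,0,0,0,1],[0,0,-0.2,0,0,0,1],[0,0,-0.2,0,0,0,1]])

```text
t: 10.67
tcp_pos: [457.5, 48.9, 165.0]
tool_rot: [0.003, 0.707, 0.707, 0.003]
wrist_force: [0.6, 0.0, -0.6]
gripper_width: 85.3
gripper_force: 0.0
```

Converted, -236 mm / 500 = -0.472.

Emit:
carry_out(targets=[[-0.472,0,0,0,0,0,1],[-0.472,0,0,0,0,0,1],[-0.472,0,0,0,0,0,1],[-0.472,0,0,0,0,0,1],[-0.472,0,0,0,0,0,1],[-0.472,0,0,0,0,0,1],[-0.472,0,0,0,0,0,1],[-0.472,0,0,0,0,0,1],[-0.472,0,0,0,0,0,1],[-0.472,0,0,0,0,0,1]])

```text
t: 11.5
tcp_pos: [454.4, -186.0, 160.0]
tool_rot: [-0.0, 0.706, 0.708, 0.0]
wrist_force: [0.2, 0.1, -0.6]
gripper_width: 85.7
gripper_force: 0.0
```

```bash
python3 - <<'E'
from h import *
c=wrist();print(c["s"]["tcp_pos"]);print(px(c,(454.6,-188,63.5)));cv2.imwrite("pics/w5.png",c["image"])
for q in["cap_a","specimen_cup","lotion_bottle"]:print(q,[(r["position"].round(),r["confidence"]) if hasattr(r["position"],"round") else r for r in recognise("wrist",q)])
for r in trace("wrist","cap_a"):
    ys,xs=np.nonzero(r["pixels"]);print(xs.min(),xs.max(),ys.min(),ys.max())
d=capture("side")
r=recognise("side","cap_a");print([(np.round(x["position"]),x["confidence"]) for x in r])
E
```

```text
[ 454.41813648 -186.00744587  160.02717481]
[276.39649353 225.56470433]
cap_a [{'position': [448.4, -281.7, 59.3], 'confidence': 0.81}, {'position': [453.0, -178.4, 60.7], 'confidence': 0.7}]
specimen_cup [{'position': [570.6, -145.4, 67.6], 'confidence': 0.6}]
lotion_bottle [{'position': [598.3, -258.8, 49.0], 'confidence': 0.6}]
244 309 171 251
241 298 298 387
[(array([ 448., -282.,   39.]), 0.7), (array([ 445., -171.,   37.]), 0.63), (array([451.,  62.,  56.]), 0.56)]
```

View pics/w5.png

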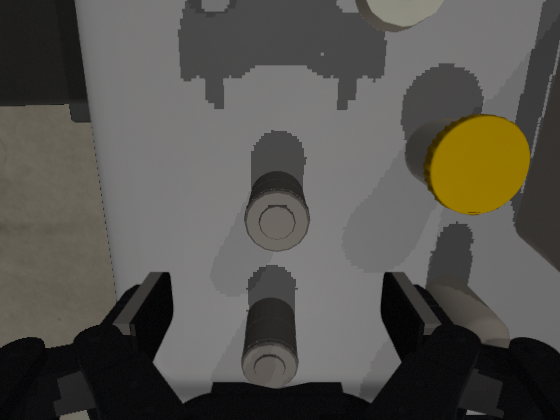

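The disc of the second cap is at (277,222) and that of the third at (269,365). The first cap went down about 28 mm and met the foot with TCP at 61–62 (cap bottom at about 12), so it is the clear one. The other two are the rejects, so I'll grip the second and carry it to the tray.

Converted, 111 mm / 500 = 0.222, 80 mm / 500 = 0.16.

Emit:
carry_out(targets=[[0.004,0.001,0,0,0,0,1],[0.004,0.001,0.08,0,0,0,1],[0.004,0.001,0.16,0,0,0,1],[0.004,0.001,0.222,0,0,0,1],[0.004,0.001,0.222,0,0,0,1],[0.004,0.001,0.222,0,0,0,0],[0.004,0.001,0.222,0,0,0,0],[0.004,0.001,0.222,0,0,0,0],[0.004,0.001,0.222,0,0,0,0],[0.004,0.001,0.222,0,0,0,0]], newtons=30)

```text
t: 12.68
tcp_pos: [456.3, -186.4, 51.1]
tool_rot: [0.002, 0.707, 0.707, 0.001]
wrist_force: [-0.7, -0.0, 8.8]
gripper_width: 41.6
gripper_force: 31.2
```

Converted, -110 mm / 500 = -0.22, -70 mm / 500 = -0.14.

Emit:
carry_out(targets=[[0,0,0,0,0,0,0],[0,0,-0.06,0,0,0,0],[0,0,-0.14,0,0,0,0],[0,0,-0.22,0,0,0,0],[0,0,-0.22,0,0,0,0]])

```text
t: 13.1
tcp_pos: [459.1, -187.1, 166.5]
tool_rot: [0.006, 0.707, 0.707, 0.002]
wrist_force: [2.6, 0.7, -0.7]
gripper_width: 41.8
gripper_force: 31.2
```

Converted, 385 mm / 500 = 0.77, 345 mm / 500 = 0.69.

Emit:
carry_out(targets=[[0.06,0,0,0,0,0,0],[0.13,0,0,0,0,0,0],[0.21,0.008,0,0,0,0,0],[0.29,0.012,0,0,0,0,0],[0.37,0.016,0,0,0,0,0],[0.45,0.02,0,0,0,0,0],[0.53,0.024,0,0,0,0,0],[0.61,0.028,0,0,0,0,0],[0.69,0.032,0,0,0,0,0],[0.77,0.036,0,0,0,0,0]])

```text
t: 13.93
tcp_pos: [472.8, 201.0, 160.1]
tool_rot: [0.001, 0.707, 0.707, 0.001]
wrist_force: [0.9, 0.6, -1.3]
gripper_width: 41.4
gripper_force: 31.2
```

Converted, 146 mm / 500 = 0.292, 137 mm / 500 = 0.274.

Emit:
carry_out(targets=[[0.08,0.004,0,0,0,0,0],[0.16,0.008,0,0,0,0,0],[0.23,0.01,0,0,0,0,0],[0.274,0.01,0,0,0,0,0],[0.292,0.01,0.04,0,0,0,0],[0.292,0.01,0.08,0,0,0,0],[0.292,0.01,0.08,0,0,0,0],[0.292,0.01,0.08,0,0,0,0]])

```text
t: 14.6
tcp_pos: [477.3, 344.3, 119.1]
tool_rot: [0.0, 0.707, 0.707, -0.001]
wrist_force: [0.0, -0.2, -0.4]
gripper_width: 41.8
gripper_force: 31.2
```

```bash
python3 - <<'E'
from h import *
c=wrist();s=c["s"];print(s["t"],s["tcp_pos"],s["wrist_force"],s["gripper_width"]);cv2.imwrite("pics/w6.png",c["image"])
for n in("side","scene"):
    d=fix(capture(n));m=trace(n,"tray")[0]["pixels"].astype(np.uint8)
    ct=max(cv2.findContours(m,0,2)[0],key=cv2.contourArea)
    P=np.array([atz(d,*p[0],28)[:2] for p in ct],np.float32);print(n,cv2.minAreaRect(P))
E
```

```text
14.6 [477.27587949 344.32664221 119.09958833] [ 0.00628108 -0.21125118 -0.40658813] 41.80665340350379
side ((483.7712707519531, 398.5482177734375), (186.7757110595703, 288.61444091796875), 6.161997318267822)
scene ((481.55096435546875, 397.26727294921875), (194.98863220214844, 287.3262939453125), 5.724955081939697)
```

View pics/w6.png

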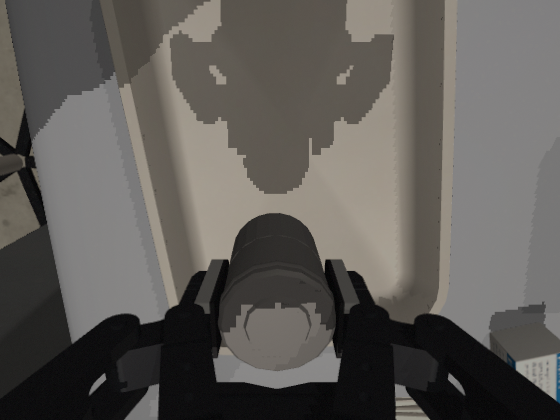

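The held cap is over the tray near its front part (cap at (277,300)), with clear floor all round. The tray centre is about (483,398), so I'll lower here.

Converted, 64 mm / 500 = 0.128, 63 mm / 500 = 0.126.

Emit:
carry_out(targets=[[0,0,0.05,0,0,0,0],[0,0,0.1,0,0,0,0],[0,0,0.116,0,0,0,0],[0,0,0.12,0,0,0,0],[0,0,0.124,0,0,0,0],[0,0,0.126,0,0,0,0],[0,0,0.128,0,0,0,0],[0,0,0.128,0,0,0,0]])

```text
t: 15.52
tcp_pos: [478.2, 345.5, 56.0]
tool_rot: [0.0, 0.707, 0.707, 0.001]
wrist_force: [0.0, -1.1, -2.4]
gripper_width: 41.4
gripper_force: 31.2
```

Emit:
carry_out(targets=[[0,0,0.001,0,0,0,0],[0,0,0.002,0,0,0,0],[0,0,0.003,0,0,0,0],[0,0,0.004,0,0,0,0],[0,0,0.004,0,0,0,0]])

```text
t: 15.93
tcp_pos: [477.9, 345.7, 54.0]
tool_rot: [0.0, 0.707, 0.707, 0.0]
wrist_force: [-0.3, -0.7, 5.7]
gripper_width: 41.3
gripper_force: 31.9
```

Contact. I'll release, rise and go back for the third cap at about (450,-298).

Converted, -106 mm / 500 = -0.212, -70 mm / 500 = -0.14.

Emit:
carry_out(targets=[[0,0,0,0,0,0,1],[0,0,0,0,0,0,1],[0,0,0,0,0,0,1],[0,0,0,0,0,0,1],[0,0,0,0,0,0,1],[0,0,-0.06,0,0,0,1],[0,0,-0.14,0,0,0,1],[0,0,-0.212,0,0,0,1],[0,0,-0.212,0,0,0,1]])

```text
t: 16.68
tcp_pos: [480.7, 348.3, 166.2]
tool_rot: [0.001, 0.707, 0.707, 0.005]
wrist_force: [0.7, 1.1, 0.7]
gripper_width: 85.6
gripper_force: 0.0
```

Emit:
carry_out(targets=[[-0.08,-0.002,0,0,0,0,1],[-0.16,-0.006,0,0,0,0,1],[-0.24,-0.01,0,0,0,0,1],[-0.32,-0.014,0,0,0,0,1],[-0.4,-0.018,0,0,0,0,1],[-0.48,-0.022,0,0,0,0,1],[-0.56,-0.026,0,0,0,0,1],[-0.64,-0.03,0,0,0,0,1],[-0.72,-0.034,0,0,0,0,1],[-0.8,-0.038,0,0,0,0,1]])

```text
t: 17.52
tcp_pos: [458.4, -56.7, 159.4]
tool_rot: [0.0, 0.707, 0.707, 0.0]
wrist_force: [1.0, 0.0, -0.2]
gripper_width: 85.5
gripper_force: 0.0
```

Converted, -242 mm / 500 = -0.484, -230 mm / 500 = -0.46.

Emit:
carry_out(targets=[[-0.08,-0.004,0,0,0,0,1],[-0.16,-0.008,0,0,0,0,1],[-0.24,-0.012,0,0,0,0,1],[-0.32,-0.016,0,0,0,0,1],[-0.4,-0.016,0,0,0,0,1],[-0.46,-0.016,0,0,0,0,1],[-0.484,-0.016,0,0,0,0,1],[-0.484,-0.016,0,0,0,0,1],[-0.484,-0.016,0,0,0,0,1],[-0.484,-0.016,0,0,0,0,1]])

```text
t: 18.35
tcp_pos: [451.2, -294.7, 159.1]
tool_rot: [-0.001, 0.706, 0.708, 0.0]
wrist_force: [0.4, 0.7, -0.1]
gripper_width: 85.5
gripper_force: 0.0
```

```bash
python3 - <<'E'
from h import *
c=wrist();p=c["s"]["tcp_pos"];print(p,c["s"]["t"]);cv2.imwrite("pics/w7.png",c["image"])
u,v=px(c,(450,-297,63.5));print(u,v)
a=np.linspace(0,2*np.pi,60)
for x,y in[(450,-297),(450,-295)]:
    k=np.array([px(c,(x+21*np.cos(t),y+21*np.sin(t),62)) for t in a]);print(k.min(0),k.max(0))
for r in trace("wrist","cap_a"):
    ys,xs=np.nonzero(r["pixels"]);print(r["confidence"],xs.min(),xs.max(),ys.min(),ys.max())
for n in("side","scene"):
    capture(n)
    for q in("cap_a","specimen_cup","lotion_bottle"):print(n,q,[(np.round(x["position"]).tolist(),round(x["confidence"],2)) for x in recognise(n,q)])
E
```

```text
[ 451.19685245 -294.69512238  159.08312349] 18.35
274.1857180941348 226.59159379961943
[241.04545502 193.69654168] [307.35117685 256.14950832]
[240.96028299 190.54669131] [307.43894629 253.32691776]
side cap_a [([448.0, -279.0, 39.0], 0.71), ([450.0, 64.0, 56.0], 0.62), ([466.0, 356.0, 54.0], 0.55)]
side specimen_cup [([567.0, -129.0, 58.0], 0.68)]
side lotion_bottle [([598.0, -260.0, 57.0], 0.87)]
scene cap_a [([443.0, 55.0, 61.0], 0.87), ([439.0, -286.0, 42.0], 0.64), ([437.0, 65.0, 10.0], 0.56), ([463.0, 355.0, 46.0], 0.55)]
scene specimen_cup [([560.0, -136.0, 48.0], 0.56), ([442.0, 57.0, 60.0], 0.25)]
scene lotion_bottle [([589.0, -260.0, 56.0], 0.7)]
```

```bash
python3 - <<'E'
from h import *
a=np.linspace(0,2*np.pi,60)
for i in range(2):
    c=wrist();p=c["s"]["tcp_pos"];print(p)
    for r in trace("wrist","cap_a"):
        ys,xs=np.nonzero(r["pixels"]);print(r["confidence"],xs.min(),xs.max(),ys.min(),ys.max())
    print([np.round(x["position"]).tolist() for x in recognise("wrist","cap_a")])
k=np.array([px(c,(450+21*np.cos(t),-297+21*np.sin(t),62)) for t in a]);print(k.min(0),k.max(0))
E
```

```text
[ 450.88361484 -296.68214157  159.23189216]
0.75 241 306 173 253
[[446.0, -291.0, 62.0]]
[ 450.85616569 -296.83107252  159.20082549]
0.94 242 307 173 253
[]
[241.47077807 190.11065071] [307.94254673 252.87748639]
```

Emit:
carry_out(targets=[[0,-0.002,0.08,0,0,0,1],[0,-0.002,0.16,0,0,0,1],[0,-0.002,0.22,0,0,0,1],[0,-0.002,0.22,0,0,0,1],[0,-0.002,0.22,0,0,0,0],[0,-0.002,0.22,0,0,0,0],[0,-0.002,0.22,0,0,0,0],[0,-0.002,0.22,0,0,0,0],[0,-0.002,0.22,0,0,0,0],[0,-0.002,0.22,0,0,0,0]], newtons=30)

```text
t: 19.98
tcp_pos: [451.2, -297.7, 51.2]
tool_rot: [0.002, 0.707, 0.707, 0.0]
wrist_force: [-0.5, 1.0, 7.5]
gripper_width: 41.2
gripper_force: 31.2
```

Converted, -115 mm / 500 = -0.23, -110 mm / 500 = -0.22.

Emit:
carry_out(targets=[[0,0,-0.06,0,0,0,0],[0,0,-0.14,0,0,0,0],[0,0,-0.22,0,0,0,0],[0,0,-0.23,0,0,0,0],[0,0,-0.23,0,0,0,0]])

```text
t: 20.4
tcp_pos: [451.7, -298.1, 167.8]
tool_rot: [0.004, 0.707, 0.707, 0.001]
wrist_force: [-0.2, 0.1, -0.3]
gripper_width: 41.4
gripper_force: 31.1
```

Converted, 385 mm / 500 = 0.77, 345 mm / 500 = 0.69.

Emit:
carry_out(targets=[[0.06,0,0,0,0,0,0],[0.13,0,0,0,0,0,0],[0.21,0.008,0,0,0,0,0],[0.29,0.012,0,0,0,0,0],[0.37,0.016,0,0,0,0,0],[0.45,0.02,0,0,0,0,0],[0.53,0.024,0,0,0,0,0],[0.61,0.028,0,0,0,0,0],[0.69,0.032,0,0,0,0,0],[0.77,0.036,0,0,0,0,0]])

```text
t: 21.23
tcp_pos: [466.5, 89.6, 163.1]
tool_rot: [-0.0, 0.707, 0.707, -0.001]
wrist_force: [0.5, -0.1, -0.3]
gripper_width: 41.5
gripper_force: 31.1
```

Emit:
carry_out(targets=[[0.08,0.004,0,0,0,0,0],[0.16,0.008,0,0,0,0,0],[0.24,0.012,0,0,0,0,0],[0.32,0.016,0,0,0,0,0],[0.4,0.02,0,0,0,0,0],[0.48,0.024,0,0,0,0,0],[0.56,0.028,0,0,0,0,0],[0.63,0.028,0,0,0,0,0],[0.69,0.028,0,0,0,0,0],[0.714,0.028,0,0,0,0,0]])

```text
t: 22.07
tcp_pos: [478.9, 450.0, 162.7]
tool_rot: [-0.002, 0.705, 0.709, -0.0]
wrist_force: [-0.7, -0.2, -0.6]
gripper_width: 41.3
gripper_force: 31.1
```

Converted, 107 mm / 500 = 0.214, 106 mm / 500 = 0.212.

Emit:
carry_out(targets=[[0,0,0,0,0,0,0],[0,0,0,0,0,0,0],[0,0,0.06,0,0,0,0],[0,0,0.13,0,0,0,0],[0,0,0.18,0,0,0,0],[0,0,0.2,0,0,0,0],[0,0,0.208,0,0,0,0],[0,0,0.212,0,0,0,0],[0,0,0.214,0,0,0,0],[0,0,0.214,0,0,0,0]])

```text
t: 22.9
tcp_pos: [482.5, 445.7, 58.7]
tool_rot: [0.0, 0.707, 0.707, 0.001]
wrist_force: [-0.9, 0.6, -0.4]
gripper_width: 41.8
gripper_force: 31.2
```

Converted, 3.5 mm / 500 = 0.007, 3 mm / 500 = 0.006.

Emit:
carry_out(targets=[[0,0,0.002,0,0,0,0],[0,0,0.004,0,0,0,0],[0,0,0.005,0,0,0,0],[0,0,0.006,0,0,0,0],[0,0,0.007,0,0,0,0],[0,0,0.007,0,0,0,0]])

```text
t: 23.4
tcp_pos: [481.7, 445.3, 53.9]
tool_rot: [0.0, 0.707, 0.707, 0.0]
wrist_force: [-1.0, -0.3, 1.3]
gripper_width: 41.5
gripper_force: 31.4
```

Converted, -106 mm / 500 = -0.212, -70 mm / 500 = -0.14.

Emit:
carry_out(targets=[[0,0,0.0006,0,0,0,0],[0,0,0.001,0,0,0,0],[0,0,0.001,0,0,0,1],[0,0,0.001,0,0,0,1],[0,0,0.001,0,0,0,1],[0,0,0.001,0,0,0,1],[0,0,0.001,0,0,0,1],[0,0,-0.06,0,0,0,1],[0,0,-0.14,0,0,0,1],[0,0,-0.212,0,0,0,1]])

```text
t: 24.23
tcp_pos: [481.2, 444.9, 160.6]
tool_rot: [-0.0, 0.707, 0.707, -0.001]
wrist_force: [1.1, 1.0, 0.7]
gripper_width: 85.4
gripper_force: 0.0
```

Emit:
carry_out(targets=[[-0.08,0,-0.08,0,0,0,1],[-0.16,0,-0.16,0,0,0,1],[-0.24,0,-0.2,0,0,0,1],[-0.3,0,-0.2,0,0,0,1],[-0.36,0,-0.2,0,0,0,1],[-0.4,0,-0.2,0,0,0,1],[-0.4,0,-0.2,0,0,0,1],[-0.4,0,-0.2,0,0,0,1]])

```text
t: 24.9
tcp_pos: [482.2, 243.4, 259.9]
tool_rot: [0.0, 0.708, 0.706, -0.0]
wrist_force: [-0.6, 0.6, 0.4]
gripper_width: 85.7
gripper_force: 0.0
```

```bash
python3 - <<'E'
from h import *
d=capture("scene")
for q in("cap_a","specimen_cup","lotion_bottle","small_carton"):print(q,[(np.round(x["position"]).tolist(),round(x["confidence"],2)) for x in recognise("scene",q)])
im=d["image"];s=capture("side")["image"];print(state()["t"])
w=wrist()["image"]
cv2.imwrite("pics/f.png",np.vstack([np.hstack([cv2.resize(im[140:330,90:400],(400,300)),cv2.resize(s[120:390,150:400],(400,300))]),np.hstack([cv2.resize(w,(400,300)),np.zeros((300,400,3),np.uint8)])]))
E
```

```text
cap_a [([462.0, 354.0, 46.0], 0.77), ([441.0, 60.0, 57.0], 0.72), ([466.0, 447.0, 52.0], 0.61)]
specimen_cup [([563.0, -135.0, 45.0], 0.76)]
lotion_bottle [([590.0, -262.0, 55.0], 0.71)]
small_carton [([653.0, 229.0, 28.0], 0.73)]
25.2
```

View pics/f.png

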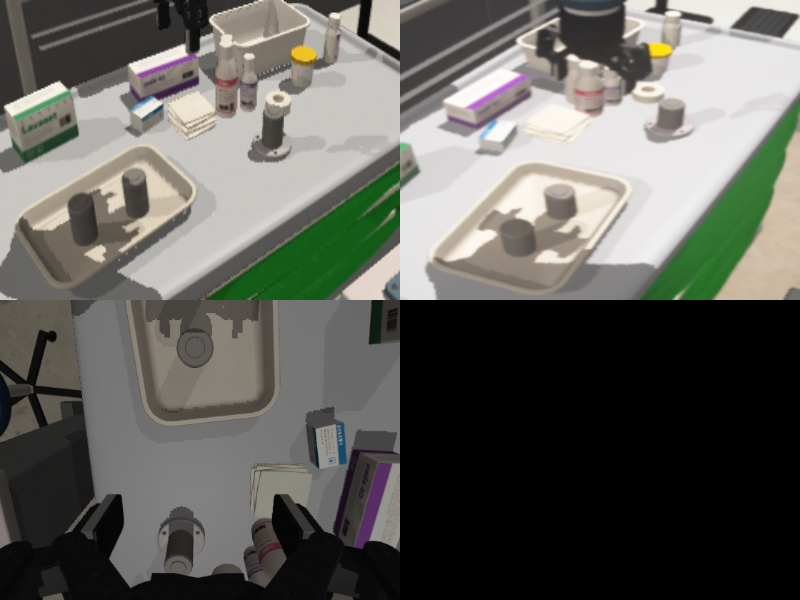

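The picture shows two caps upright in the tray, one flush on the gauge, and the bystanders where they were.

```bash
python3 -c "
from cell import sign_off;print(sign_off())"
```

```text
the job is handed in; nothing more can be done
None
```

The job is handed in at about 25 s: the first cap I tried slid fully down on the pin and is left flush on the foot, the other two (not tried on the pin, since only one is clear) stand upright in the tray, and the cup, bottle and carton were not shifted.

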